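# Double-cap the canted canisters and press the caps home

## Robot

A 7-joint arm with a two-finger parallel gripper is mounted at the origin on a cart in front of the work surface, level with it; the furniture and walls round the work are solid. World frame = base frame: x ahead of the robot, y to its left, z up, the work surface at z = 0. Lengths are in m, angles in rad, forces in N, time in s.
With the tool pointing down it reaches from about 0.4 to 0.875 m from the base axis. Payload 6.5 kg.
Tool frame: the origin (TCP) lies midway between the tips of the shut fingers; the grasp point (between the pads) lies 19 mm behind it; z points along the fingers, y is the line along which they close (so a half turn about z gives the same grasp; the last joint's range is limited). The gripper opens to 85 mm and grips with 20 to 120 N. Pads are 22 mm wide; open, the fingers measure 114 mm over their backs; the gripper's body (76 mm by 85 mm) begins 54 mm behind the grasp point. The pads swing forward as they close: fully open they stand 13 mm farther back than shut.
Start: joints at [-1.189, 0.536, -0.004, 1.538, 0.003, 1.067, -0.071], TCP at [0.281, 0.586, 0.231] pointing down, gripper open.
Joint ranges: [-2.7, 2.7], [-0.37, 2.16], [-1.27, 1.26], [0.24, 2.4], [-1.31, 4.45], [0.19, 1.91], [-2.76, 2.76]. Speed limits (rad/s): [2.39, 2.39, 3.14, 3.14, 3.14, 3.14, 3.14].

## Interface

Orientations are given as a unit quaternion [x, y, z, w].
In Python, from plant import manip gives the robot as it stands. The module is installed in compiled form; this text tells all that it offers.
- The arm moves only by the tool servo_tool, never from a script. Its argument "deltas" is a list of rows, each an object with "gripper": the opening, from 0 (shut) to 1 (fully open); "delta_pos": the shift along the tool's x, y, z in cm, a list of three; "twist": the turn about the tool's z in degrees. In form: [{"gripper": gripper, "delta_pos": [x, y, z], "twist": twist}, ...]. A call has exactly 8 rows; each row shifts and turns the commanded pose from where the row before left it, along the tool's axes as they then stand; what a row does not reach is not made up. A row lasts 1/10 s, in which the tool goes at most 50 mm and 8.59 degrees, less where a joint would pass 70% of its speed; a pose out of reach is approached as far as the arm can. A call with a gripper value outside its range is refused whole. The fingers move at their own pace and stop on an object; "force" is the grip in N (left out, the last holds). Time passes only in rows, so rows that do not move let the fingers close, or fill a call up. It gives the time, the measured TCP pose, the force, the opening and the grip force at its end, in the units of the state.
- manip.observe(): the state, without advancing time (a new reading comes with each control period).
- manip.camera(name): name is "side" or "top"; returns a dict with "image" (420x560x3 uint8, red, green, blue), "z_map" (420x560 float32, m along the optical axis (not along the pixel's ray), 0 where there is no reading), "fx", "fy", "cx", "cy" (pixels), "R" (3x3) and "t" (3): a world point X has camera coordinates R X + t. Camera axes: x right, y down, z forward; pixel columns grow to the right and rows downward; lengths in m; the calibration is good to about 2 mm. A picture is of the moment at which its call begins.
- manip.close_job(): hands the job in; it is judged then, once.
The state is a dict: "t": time; "joint_positions": joint angles; "qvel": joint speeds; "joint_efforts": joint torques, N m; "position": TCP position; "ee_rot": TCP orientation; "force": force on the tool from outside, world axes, zero at the start; "ft_torque": the same for the moment, N m; "width": opening from 0.0 (shut) to 1.0 (fully open); "grasp_force": force on a finger pad.
Only numpy, scipy, OpenCV 4.12 (cv2) and the standard library are available. Lean on these libraries where they do the work, as an engineer would, in place of code of your own. Each camera call takes 0.05 s, during which the arm holds its last target. There are 200 camera calls.

## Task

Nest the spare steel cap concentrically over the single cap of the canted canister that has only one, and leave the caps of both canted canisters fully seated: press each stack of caps down along its slanted axis until the lowest cap's rim is fully home on the collar below it, with no black neck showing in between. Do not disturb the things lying on the bench.

Things in the scene. Friction and masses are not known exactly. Their poses are not given: they have to be found in the camera images.
- spare_cap: Loose steel stepped cap, 100 to 210 g, mouth down on the bench; round. Origin: centre of the mouth, z to the closed flat top at 62 mm. Hollow band, outer dia. 62, inner 56, from z 0 to 34 (cavity 30 deep); ledge at z 34; above it a solid body, dia. 52 tapering to 47 at the top. Nested on a like cap, its rim rests on that cap's ledge: 34 mm higher, radial play 4.5 narrowing to 2 mm.
- vessel_a: Canted canister with a single cap, bolted down: dark steel foot 130 x 100 x 12 mm, two cheeks, a white canister (dia. 68) whose axis leans 30 degrees from vertical towards the foot's own -x side (roughly to the robot). Origin: on the bench under the foot, z up; the foot spans x -55 to 75 mm, y -50 to 50. May change places with vessel_b.
- vessel_a_collar (a point): Centre of the top face of the aluminium collar (diameter 74) of vessel_a, where the cap's rim comes to rest. Fixed to the canister; its z axis is the slanted canister axis pointing out and up, its y axis is level.
- vessel_a_cap_mouth (a point): Centre of the rim plane (mouth) of the cap on vessel_a, same shape as spare_cap, z along the slanted axis to its closed top: ledge at z 34 mm, flat top at z 62. Moves with the cap.
- vessel_a_cap (a joint): How far the cap of vessel_a stands proud of its collar along the slanted axis, m (0 fully home, at most 0.016); the black rubber neck shows in the gap. The neck holds it by friction: it yields to a push of about 8 N along the axis and stays where it is left.
- vessel_b: Second canted canister, exactly like vessel_a, but with two nested caps already on it. Origin and axes as for vessel_a.
- vessel_b_collar (a point): As vessel_a_collar, for vessel_b.
- vessel_b_cap_mouth (a point): Centre of the rim plane of the lower cap on vessel_b. The two nested caps move as one; the flat top of the upper one lies at z 96 mm above this point.
- vessel_b_cap (a joint): How far the cap pair of vessel_b stands proud of its collar, m: as vessel_a_cap, about 8 N.
- timer: Small white bench timer 62 x 62 x 19 mm, bystander, origin at the centre of its underside.
- marker_3: Marker pen 131 mm long, bystander, lying on the bench.
- conical_2: Conical screw-cap tube 112 mm long, bystander, lying on the bench.
- pipette_p1000: Pipette 287 mm long, bystander, lying on the bench near its front edge.
- bin_rim (a point): Middle of the near edge of the rim of the tall pink waste bin, fixed, an obstacle behind the spare cap: the rim is 0.39 m above the bench and runs 155 mm to either side of this point along y; the bin stands on the far (+x) side of it.
There are look-alikes about, which are no part of the job. What is meant by the spare_cap is not purple, and is the smaller of those in its own colour.

How it is judged:
At the end, for the whole second after the job is handed in: Both canisters' lowest caps are home on their collars (less than 2 mm proud); the spare cap sits nested over vessel_a's cap, mouth down, its rim on that cap's ledge (34 mm above its rim, within 3 mm), centred within 5 mm each way and square within 0.1 rad, released and at rest (value of joint each of vessel_a_cap, vessel_b_cap below 0.002 m and z of spare_cap in the frame of vessel_a_cap_mouth between 0.031 and 0.037 m and x of spare_cap in the frame of vessel_a_cap_mouth between -0.005 and 0.005 m and y of spare_cap in the frame of vessel_a_cap_mouth between -0.005 and 0.005 m and angle between the z axis of spare_cap and the z axis of vessel_a_collar, either way round below 0.1 rad and angle between spare_cap's own z axis and vertical below 1 rad and linear speed of spare_cap below 0.02 m/s); the robot touches nothing.
It fails at once if a bystander (timer, marker, tube or pipette) is pushed more than 30 mm (distance of any of timer, marker_3, conical_2, pipette_p1000 from where it was at the start of the episode above 0.03 m).
It also fails if it takes over 66 s, if anything falls off the work surface, if the arm or the gripper's body presses on something with over 40 N, if the wrist force passes 120 N, or if a joint passes its speed limit or range.

## Working session

There is one attempt and no reset: what is moved stays moved. The work goes in short steps, Python scripts to look and compute and a tool call to move; the robot and the scene stay as the last step left them, time stands still between calls to the robot, and variables do not carry over. Pictures are saved under pics/ and viewed, at most 10 in all, crops included, and the job is handed in when it is done.

Besides the shell and the picture viewer there is one more tool, called after "Emit:" as name([rows], argument=value, ...), one row to a line, values as JSON. servo_tool: Moves the arm, as the interface text tells. Its arguments: {"type":"object","properties":{"deltas":{"type":"array","items":{"type":"object","properties":{"gripper":{"type":"number"},"delta_pos":{"type":"array","items":{"type":"number"}},"twist":{"type":"number"}}}},"force":{"type":"number"}},"required":["deltas"]}

```bash
mkdir -p pics; cat > h.py <<'E'
import numpy as np, cv2
from plant import manip
def shot(n,tag):
    c=manip.camera(n); cv2.imwrite(f'pics/{tag}.png',cv2.resize(c['image'][:,:,::-1],None,fx=1.4,fy=1.4)); np.savez(f'{tag}.npz',**{k:np.array(v) for k,v in c.items()}); return c
def P(c,u,v,z=None):
    z=c['z_map'][int(round(v)),int(round(u))] if z is None else z
    p=np.array([(u-c['cx'])/c['fx']*z,(v-c['cy'])/c['fy']*z,z]); return c['R'].T@(p-c['t'])
def cloud(c):
    v,u=np.mgrid[0:420,0:560]; z=c['z_map']
    p=np.stack([(u-c['cx'])/c['fx']*z,(v-c['cy'])/c['fy']*z,z],-1); w=(p-c['t'])@c['R']; w[z==0]=np.nan; return w
E
python3 - <<'E'
from h import *
for n in('top','side'):
    c=shot(n,n+'0'); print(n,c['fx'],c['cx'],c['cy'],c['R'].round(3).tolist(),(-c['R'].T@c['t']).round(3))
s=manip.observe(); print(s)
E
```

```text
top 385.6637265022386 284.7363545344593 207.515262580056 [[-0.021, -1.0, 0.012], [-0.996, 0.02, -0.085], [0.084, -0.014, -0.996]] [ 0.406 -0.002  1.274]
side 433.2443035927121 275.976261434503 213.14570808461397 [[0.944, -0.331, -0.016], [-0.199, -0.529, -0.825], [0.265, 0.781, -0.565]] [ 0.116 -1.011  0.963]
{'t': 0.1, 'joint_positions': array([-1.18920645,  0.53711554, -0.00440241,  1.53877334,  0.00259309,
        1.067303  , -0.07118696]), 'qvel': array([-0.00041127, -0.00189604, -0.00068479, -0.00264562, -0.00025394,
       -0.00119452, -0.00110352]), 'joint_efforts': array([ 2.55865758e-03, -5.84571040e+01,  1.05204072e+00, -2.59780866e+01,
        1.26294981e-02,  4.47745944e-03, -1.10137572e-05]), 'position': array([0.28121665, 0.5853826 , 0.23048514]), 'ee_rot': array([ 2.22004433e-01,  9.75045331e-01, -7.88785379e-04, -1.12899839e-04]), 'force': array([ 0.71015845,  0.25203822, -0.87873387]), 'ft_torque': array([-0.02002449,  0.00715213,  0.02147919]), 'grasp_force': 0.0, 'width': 0.9984813172525976}
```

View pics/top0.png

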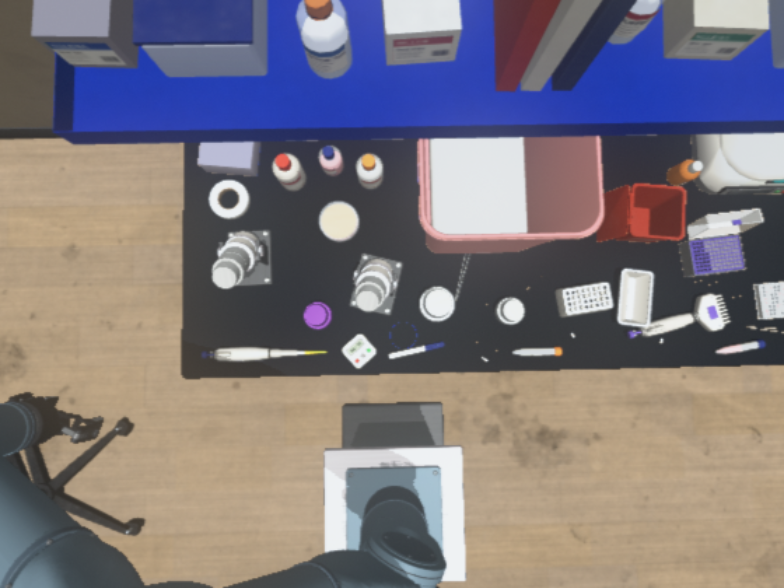

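View pics/side0.png

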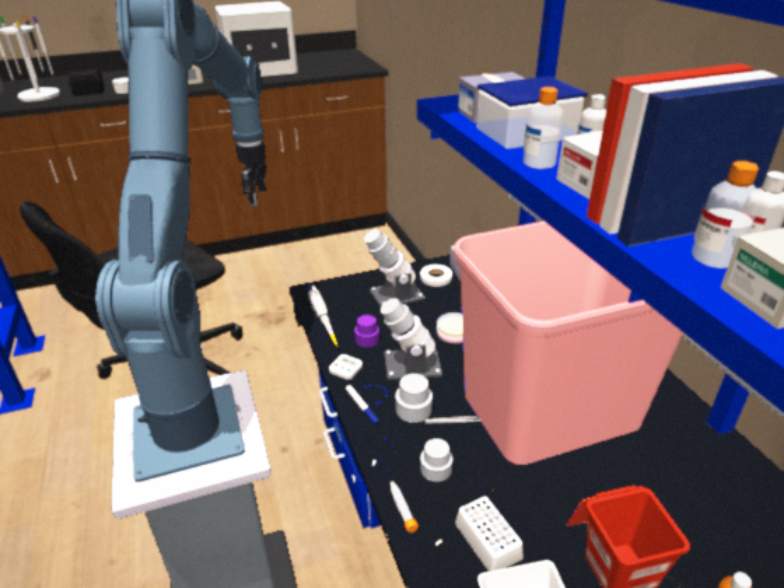

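Cap look-alikes in the top picture (1.4x): purple (318,316), larger steel (437,303) and smaller steel (510,310). By the description I pick the one at (510,310). The canisters are at (240,258) and (375,285). Next, close crops.

```bash
python3 - <<'E'
from h import *
t=np.load('top0.npz');s=np.load('side0.npz')
def crop(c,u0,v0,w,h,f): return cv2.resize(c['image'][v0:v0+h,u0:u0+w,::-1],None,fx=f,fy=f,interpolation=cv2.INTER_CUBIC)
a=crop(s,250,155,80,120,4)   # 320x480
b=crop(t,145,160,120,75,4)   # 480x300
d=crop(t,290,195,120,45,4)    #480x180
im=np.zeros((480,800,3),np.uint8); im[:,:320]=a; im[:300,320:]=b; im[300:,320:]=d
cv2.imwrite('pics/crop1.png',im)
for n,c,pts in(('top',t,[(364,218),(364,225),(312,214),(227,226),(160,197),(263,213),(171,175)]),('side',s,[(311,317),(311,325),(295,275),(278,220),(268,168)])):
    for p in pts: print(n,p,P(c,*p).round(4))
E
```

```text
top (364, 218) [ 0.4705 -0.2676  0.0651]
top (364, 225) [ 0.4487 -0.2682  0.0582]
top (312, 214) [ 0.4855 -0.103   0.08  ]
top (227, 226) [0.4543 0.1629 0.0646]
top (160, 197) [0.5324 0.3269 0.2109]
top (263, 213) [0.4842 0.0445 0.1848]
top (171, 175) [0.6068 0.3185 0.1339]
side (311, 317) [ 0.4618 -0.2703  0.0605]
side (311, 325) [ 0.4505 -0.2966  0.0612]
side (295, 275) [ 0.4759 -0.1146  0.0758]
side (278, 220) [0.4743 0.029  0.1827]
side (268, 168) [0.5376 0.3148 0.2087]
```

View pics/crop1.png

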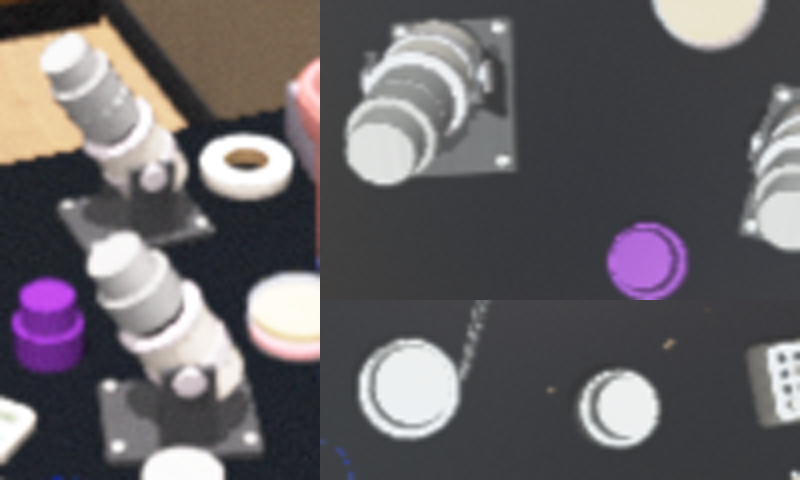

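The crop confirms three things:
- The far canister, upper left, carries two caps, so it is vessel_b.
- The near one carries a single cap with black neck showing, so it is vessel_a.
- The smaller steel cap, at crop (620,408), is smaller than the big one at (408,388), so it is the spare.

Now I fit the cap profiles to both depth clouds.

```bash
cat > fit.py <<'E'
from h import *
from scipy.optimize import least_squares
def prof(n=1):
    p=[(31,0),(31,34)]
    for k in range(1,n): p+=[(28+3,34),(31,68)]
    z=34*n; return np.array(p+[(26,z),(23.5,z+28),(0,z+28)])/1000
def dist(r,z,pl):
    q=np.stack([r,z],-1); d=np.full(len(r),9.)
    for a,b in zip(pl[:-1],pl[1:]):
        v=b-a; L=v@v
        if L<1e-12: continue
        t=np.clip((q-a)@v/L,0,1); d=np.minimum(d,np.linalg.norm(q-a-t[:,None]*v,axis=1))
    return d
def axis(yaw,tilt): return np.array([np.sin(tilt)*np.cos(yaw),np.sin(tilt)*np.sin(yaw),np.cos(tilt)])
def fit(W,top,yaw,n,tilt):
    L=(n*34+28)/1000; pl=prof(n); W=W.reshape(-1,3); W=W[~np.isnan(W[:,0])]
    f=lambda x: axis(x[3],tilt)
    x=np.array([*top,yaw])   # top centre
    for it in range(6):
        a=f(x); s=(W-x[:3])@a; r=np.linalg.norm((W-x[:3])-s[:,None]*a,axis=1)
        m=(s>-L+.004)&(s<.012)&(r<.04); Q=W[m]
        def res(y):
            a=f(y); s=(Q-y[:3])@a; r=np.linalg.norm((Q-y[:3])-s[:,None]*a,axis=1); return np.append(dist(r,s+L,pl),0.01*(y[3]-yaw)*(tilt==0))
        o=least_squares(res,x,loss='soft_l1',f_scale=.002); x=o.x
    return x, x[:3]-L*f(x), m.sum(), np.sqrt(np.mean(o.fun**2)), f(x)
E
python3 - <<'E'
from fit import *
t=cloud(np.load('top0.npz'));s=cloud(np.load('side0.npz'))
both=np.concatenate([t.reshape(-1,3),s.reshape(-1,3)])
for nm,top,yaw,n,tl in(('spare',(.462,-.27,.062),0,1,0),('A',(.484,.042,.184),3.14,1,np.pi/6),('B',(.535,.322,.21),3.14,2,np.pi/6)):
  for k,W in(('top',t),('side',s),('both',both)):
    x,mo,c,e,a=fit(W,top,yaw,n,tl); print(nm,k,'top',x[:3].round(4),'yaw',x[3].round(3),'mouth',mo.round(4),c,e.round(4),a.round(3))
print('bench',np.nanmedian(t[195:205,330:345,2]),np.nanmedian(s[340:350,330:345,2]))
E
```

```text
spare top top [ 0.461  -0.275   0.0618] yaw 0.0 mouth [ 4.61e-01 -2.75e-01 -2.00e-04] 315 0.002 [0. 0. 1.]
spare side top [ 0.4587 -0.279   0.0602] yaw 0.0 mouth [ 0.4587 -0.279  -0.0018] 550 0.0015 [0. 0. 1.]
spare both top [ 0.459  -0.2781  0.061 ] yaw 0.0 mouth [ 0.459  -0.2781 -0.001 ] 874 0.0022 [0. 0. 1.]
A top top [0.4791 0.0479 0.1807] yaw 2.9 mouth [0.5092 0.0405 0.127 ] 423 0.0014 [-0.485  0.12   0.866]
A side top [0.4774 0.0441 0.1785] yaw 2.875 mouth [0.5073 0.036  0.1248] 389 0.0019 [-0.482  0.132  0.866]
A both top [0.478  0.0451 0.1799] yaw 2.905 mouth [0.5081 0.0378 0.1262] 810 0.002 [-0.486  0.117  0.866]
B top top [0.5292 0.3288 0.2093] yaw 3.182 mouth [0.5772 0.3307 0.1261] 573 0.0013 [-0.5   -0.02   0.866]
B side top [0.5272 0.3245 0.2052] yaw 3.186 mouth [0.5751 0.3266 0.122 ] 417 0.0023 [-0.5   -0.022  0.866]
B both top [0.5281 0.3265 0.208 ] yaw 3.176 mouth [0.576  0.3282 0.1249] 984 0.0024 [-0.5   -0.017  0.866]
bench -0.0003339235962912127 -0.0017682007245528653
```

Emit:
servo_tool([
  {"gripper":1,"delta_pos":[0,0,-3.5],"twist":-6},
  {"gripper":1,"delta_pos":[0,0,-3.5],"twist":-5.3},
  {"gripper":1,"delta_pos":[-2.4,-2.4,0],"twist":0},
  {"gripper":1,"delta_pos":[-2.4,-2.4,0],"twist":0},
  {"gripper":1,"delta_pos":[-2.4,-2.4,0],"twist":0},
  {"gripper":1,"delta_pos":[-2.4,-2.4,0],"twist":0},
  {"gripper":1,"delta_pos":[-2.4,-2.4,0],"twist":0},
  {"gripper":1,"delta_pos":[-2.4,-2.4,0],"twist":0},
], force=60)

```text
t: 0.9
position: [0.3856, 0.4092, 0.301]
ee_rot: [0.125, 0.992, -0.0, -0.0]
force: [0.3, 0.5, 0.0]
width: 0.997
grasp_force: 0.0
```

```bash
cat > to.py <<'E'
import sys
from h import *
from scipy.spatial.transform import Rotation as R
def to(p):
    s=manip.observe(); M=R.from_quat(s['ee_rot']).as_matrix(); print('t',round(s['t'],2),'pos',s['position'].round(4),'x',M[:2,0].round(3),'z',M[:,2].round(3),'F',s['force'].round(1),'w',round(s['width'],3),'g',round(s['grasp_force'],1)); 
    if p: print('delta cm',(100*M.T@(np.array(p)-s['position'])).round(2))
to([float(x) for x in sys.argv[1:]])
E
python3 to.py .46 -.277 .30
```

```text
t 0.9 pos [0.3856 0.4092 0.301 ] x [-0.969  0.248] z [-0.    -0.001 -1.   ] F [0.3 0.5 0. ] w 0.997 g 0.0
delta cm [-24.22 -64.63   0.13]
```

Emit:
servo_tool([
  {"gripper":1,"delta_pos":[-1.5,-4,0],"twist":0},
  {"gripper":1,"delta_pos":[-1.5,-4,0],"twist":0},
  {"gripper":1,"delta_pos":[-1.5,-4,0],"twist":0},
  {"gripper":1,"delta_pos":[-1.5,-4,0],"twist":0},
  {"gripper":1,"delta_pos":[-1.5,-4,0],"twist":0},
  {"gripper":1,"delta_pos":[-1.5,-4,0],"twist":0},
  {"gripper":1,"delta_pos":[-1.5,-4,0],"twist":0},
  {"gripper":1,"delta_pos":[-1.5,-4,0],"twist":0},
])

```text
t: 1.7
position: [0.4218, 0.0691, 0.3012]
ee_rot: [0.125, 0.992, 0.0, -0.0]
force: [0.8, 0.9, -0.2]
width: 0.999
grasp_force: 0.0
```

Emit:
servo_tool([
  {"gripper":1,"delta_pos":[-1.5,-4,0],"twist":0},
  {"gripper":1,"delta_pos":[-1.5,-4,0],"twist":0},
  {"gripper":1,"delta_pos":[-1.5,-4,0],"twist":0},
  {"gripper":1,"delta_pos":[-1.5,-4,2],"twist":0},
  {"gripper":1,"delta_pos":[-1.5,-4,2.5],"twist":0},
  {"gripper":1,"delta_pos":[-1.5,-4,2.5],"twist":0},
  {"gripper":1,"delta_pos":[-1.5,-3,2.5],"twist":0},
  {"gripper":1,"delta_pos":[0,0,2.5],"twist":0},
])

```text
t: 2.5
position: [0.4567, -0.222, 0.1805]
ee_rot: [0.128, 0.992, -0.002, 0.001]
force: [0.2, 0.9, -0.2]
width: 1.004
grasp_force: 0.0
```

```bash
python3 to.py .46 -.277 .0
```

```text
t 2.5 pos [ 0.4567 -0.222   0.1805] x [-0.967  0.254] z [ 0.001 -0.004 -1.   ] F [ 0.2  0.9 -0.2] w 1.004 g 0.0
delta cm [-1.68 -5.18 18.07]
```

Emit:
servo_tool([
  {"gripper":1,"delta_pos":[-0.6,-1.7,1.5],"twist":0},
  {"gripper":1,"delta_pos":[-0.6,-1.7,1.5],"twist":0},
  {"gripper":1,"delta_pos":[-0.4,-1.6,1.5],"twist":0},
  {"gripper":1,"delta_pos":[0,0,1],"twist":0},
  {"gripper":1,"delta_pos":[0,0,0],"twist":0},
  {"gripper":1,"delta_pos":[0,0,0],"twist":0},
  {"gripper":1,"delta_pos":[0,0,0],"twist":0},
  {"gripper":1,"delta_pos":[0,0,0],"twist":0},
])

```text
t: 3.3
position: [0.4607, -0.2685, 0.127]
ee_rot: [0.124, 0.992, 0.0, 0.001]
force: [0.5, 0.0, -0.3]
width: 0.999
grasp_force: 0.0
```

```bash
python3 to.py .46 -.277 .0; python3 -c "
from h import *
c=shot('side','side1'); cv2.imwrite('pics/c2.png',cv2.resize(c['image'][230:380,230:430,::-1],None,fx=4,fy=4))"
```

```text
t 3.3 pos [ 0.4607 -0.2685  0.127 ] x [-0.969  0.247] z [ 0.001 -0.    -1.   ] F [ 0.5  0.  -0.3] w 0.999 g 0.0
delta cm [-0.13 -0.84 12.7 ]
```

View pics/c2.png

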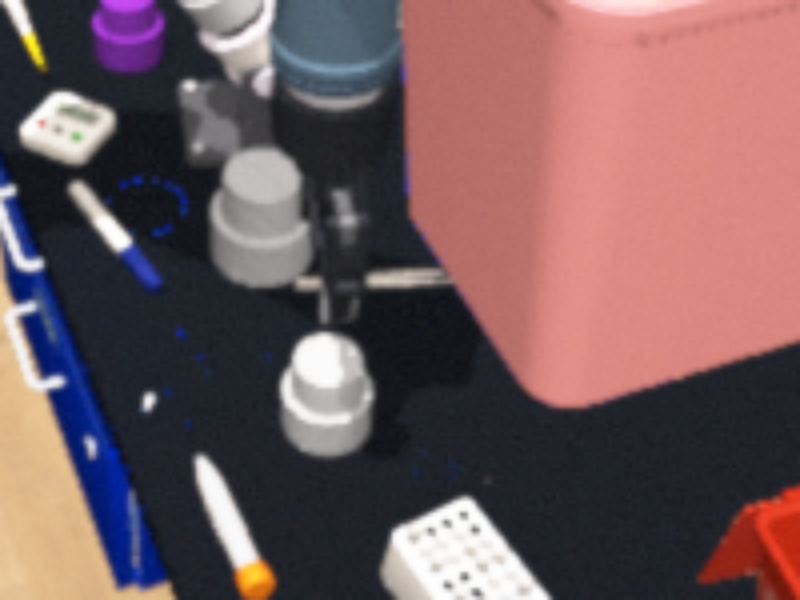

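The crop shows the spare cap at (327,395) with the gripper above it, about 8 mm short in -y. I descend with the correction.

Emit:
servo_tool([
  {"gripper":1,"delta_pos":[-0.1,-0.8,0],"twist":0},
  {"gripper":1,"delta_pos":[0,0,3],"twist":0},
  {"gripper":1,"delta_pos":[0,0,3],"twist":0},
  {"gripper":1,"delta_pos":[0,0,3],"twist":0},
  {"gripper":1,"delta_pos":[0,0,2],"twist":0},
  {"gripper":1,"delta_pos":[0,0,1],"twist":0},
  {"gripper":1,"delta_pos":[0,0,0.6],"twist":0},
  {"gripper":1,"delta_pos":[0,0,0],"twist":0},
])

```text
t: 4.15
position: [0.4591, -0.2774, 0.0003]
ee_rot: [0.125, 0.992, -0.0, 0.0]
force: [0.6, 0.3, -0.4]
width: 1.0
grasp_force: 0.0
```

```bash
python3 to.py .46 -.277 .0
```

```text
t 4.15 pos [ 4.591e-01 -2.774e-01  3.000e-04] x [-0.969  0.248] z [ 0. -0. -1.] F [ 0.6  0.3 -0.4] w 1.0 g 0.0
delta cm [-0.08  0.06  0.03]
```

Emit:
servo_tool([
  {"gripper":0.5,"delta_pos":[0,0,0],"twist":0},
  {"gripper":0.5,"delta_pos":[0,0,0],"twist":0},
  {"gripper":0.5,"delta_pos":[0,0,0],"twist":0},
  {"gripper":0.5,"delta_pos":[0,0,0],"twist":0},
  {"gripper":0.5,"delta_pos":[0,0,0],"twist":0},
  {"gripper":0.5,"delta_pos":[0,0,-1],"twist":0},
  {"gripper":0.5,"delta_pos":[0,0,-2],"twist":0},
  {"gripper":0.5,"delta_pos":[0,0,-3],"twist":0},
], force=60)

```text
t: 4.95
position: [0.4582, -0.2765, 0.0608]
ee_rot: [0.125, 0.992, 0.0, -0.001]
force: [0.7, 0.6, -0.8]
width: 0.712
grasp_force: 65.1
```

Emit:
servo_tool([
  {"gripper":0.5,"delta_pos":[0,0,-3],"twist":0},
  {"gripper":0.5,"delta_pos":[0,0,-3],"twist":0},
  {"gripper":0.5,"delta_pos":[0,0,-3],"twist":0},
  {"gripper":0.5,"delta_pos":[0,0,-3],"twist":0},
  {"gripper":0.5,"delta_pos":[0,0,-3],"twist":0},
  {"gripper":0.5,"delta_pos":[0,0,-3],"twist":0},
  {"gripper":0.5,"delta_pos":[0,0,-2],"twist":0},
  {"gripper":0.5,"delta_pos":[0,0,0],"twist":0},
])

```text
t: 5.75
position: [0.4604, -0.278, 0.2638]
ee_rot: [0.125, 0.992, -0.001, 0.003]
force: [0.0, -0.2, -1.3]
width: 0.706
grasp_force: 65.2
```

```bash
python3 to.py; python3 - <<'E'
from fit import *
c=shot('side','side2'); d=shot('top','top2')
cv2.imwrite('pics/c3.png',cv2.resize(c['image'][150:300,200:400,::-1],None,fx=4,fy=4))
E
```

```text
t 5.75 pos [ 0.4604 -0.278   0.2638] x [-0.969  0.248] z [ 0.006 -0.002 -1.   ] F [ 0.  -0.2 -1.3] w 0.706 g 65.2
```

View pics/c3.png

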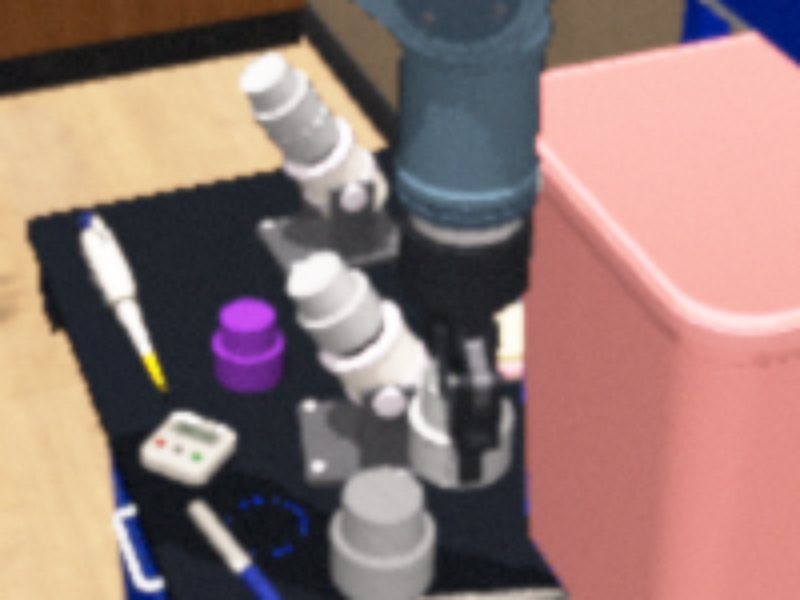

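The cap is held upright at crop (462,440). Next I compare the held cap's fitted position with the TCP to calibrate camera bias.

```bash
python3 - <<'E'
from fit import *
for n in('side2','top2'):
    c=np.load(n+'.npz'); W=cloud(c); g=c['image'].astype(int).min(-1); sat=np.ptp(c['image'].astype(int),axis=-1)
    W[(g<85)|(sat>25)]=np.nan
    try:
        x,mo,k,e,a=fit(W,(.46,-.278,.326),0,1,0); print(n,mo.round(4),k,e.round(4))
    except Exception as ex: print(n,ex)
E
python3 to.py .4797 .0463 .26
```

```text
side2 [ 0.4595 -0.2795  0.2605] 324 0.0033
top2 [ 0.4612 -0.2746  0.26  ] 89 0.001
t 5.85 pos [ 0.4588 -0.2768  0.2605] x [-0.969  0.248] z [ 0.001  0.    -1.   ] F [-0.1  0.7 -0.8] w 0.708 g 65.2
delta cm [ 5.98 31.82  0.06]
```

Emit:
servo_tool([
  {"gripper":0.5,"delta_pos":[0.27,1,0],"twist":0},
  {"gripper":0.5,"delta_pos":[0.54,2,0],"twist":0},
  {"gripper":0.5,"delta_pos":[0.81,3,0],"twist":0},
  {"gripper":0.5,"delta_pos":[1.09,4,0],"twist":0},
  {"gripper":0.5,"delta_pos":[1.09,4,0],"twist":0},
  {"gripper":0.5,"delta_pos":[1.09,4,0],"twist":0},
  {"gripper":0.5,"delta_pos":[1.09,4,0],"twist":0},
  {"gripper":0.5,"delta_pos":[1.09,4,0],"twist":0},
])

```text
t: 6.65
position: [0.4535, -0.0054, 0.2593]
ee_rot: [0.125, 0.992, -0.0, -0.001]
force: [0.6, 0.3, -1.3]
width: 0.709
grasp_force: 65.1
```

Emit:
servo_tool([
  {"gripper":0.5,"delta_pos":[0.81,3,0],"twist":0},
  {"gripper":0.5,"delta_pos":[0.54,2,0],"twist":0},
  {"gripper":0.5,"delta_pos":[0.2,0.7,0],"twist":0},
  {"gripper":0.5,"delta_pos":[0,0,1.5],"twist":0},
  {"gripper":0.5,"delta_pos":[0,0,2],"twist":0},
  {"gripper":0.5,"delta_pos":[0,0,1.5],"twist":0},
  {"gripper":0.5,"delta_pos":[0,0,1],"twist":0},
  {"gripper":0.5,"delta_pos":[0,0,0],"twist":0},
])

```text
t: 7.45
position: [0.4528, 0.0506, 0.1989]
ee_rot: [0.125, 0.992, -0.001, -0.002]
force: [-0.2, -0.2, -0.8]
width: 0.709
grasp_force: 65.1
```

```bash
python3 to.py .454 .052 .1985
```

```text
t 7.45 pos [0.4528 0.0506 0.1989] x [-0.969  0.249] z [-0.003 -0.001 -1.   ] F [-0.2 -0.2 -0.8] w 0.709 g 65.1
delta cm [-0.08  0.17  0.04]
```

Emit:
servo_tool([
  {"gripper":0.5,"delta_pos":[-0.1,0.1,0],"twist":0},
  {"gripper":0.5,"delta_pos":[-0.2,0,0.35],"twist":0},
  {"gripper":0.5,"delta_pos":[-0.2,0,0.35],"twist":0},
  {"gripper":0.5,"delta_pos":[-0.2,0,0.35],"twist":0},
  {"gripper":0.5,"delta_pos":[-0.1,0,0.17],"twist":0},
  {"gripper":0.5,"delta_pos":[-0.1,0,0.17],"twist":0},
  {"gripper":0.5,"delta_pos":[-0.1,0,0.17],"twist":0},
  {"gripper":0.5,"delta_pos":[-0.1,0,0.17],"twist":0},
], force=20)

```text
t: 8.25
position: [0.465, 0.0498, 0.1833]
ee_rot: [0.125, 0.992, 0.0, -0.0]
force: [-3.5, 0.4, 5.2]
width: 0.711
grasp_force: 65.8
```

```bash
python3 to.py; python3 - <<'E'
from h import *
c=shot('side','side3'); d=shot('top','top3')
a=cv2.resize(c['image'][150:260,230:320,::-1],None,fx=4.4,fy=4.4,interpolation=cv2.INTER_CUBIC); b=cv2.resize(d['image'][160:270,215:305,::-1],None,fx=4.4,fy=4.4,interpolation=cv2.INTER_CUBIC)
cv2.imwrite('pics/c4.png',np.hstack([a,b]))
E
```

```text
t 8.25 pos [0.465  0.0498 0.1833] x [-0.969  0.248] z [-0.  0. -1.] F [-3.5  0.4  5.2] w 0.711 g 65.8
```

View pics/c4.png

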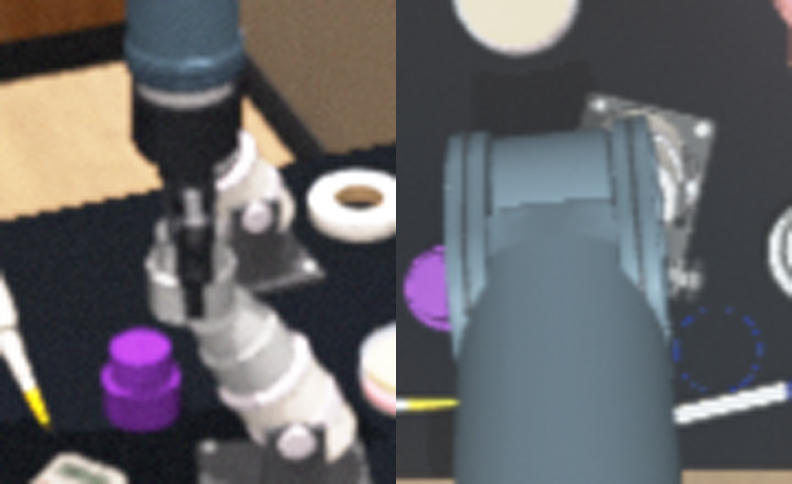

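The side crop shows the upright cap's rim at (200,320) touching the plug's top, as planned. I continue along the axis and refresh the lower grip.

Emit:
servo_tool([
  {"gripper":0.6,"delta_pos":[0,0,0],"twist":0},
  {"gripper":0.6,"delta_pos":[0,0,0],"twist":0},
  {"gripper":0.6,"delta_pos":[-0.1,0,0.17],"twist":0},
  {"gripper":0.6,"delta_pos":[-0.1,0,0.17],"twist":0},
  {"gripper":0.6,"delta_pos":[-0.1,0,0.17],"twist":0},
  {"gripper":0.6,"delta_pos":[-0.1,0,0.17],"twist":0},
  {"gripper":0.6,"delta_pos":[0,0,0],"twist":0},
  {"gripper":0.6,"delta_pos":[0,0,0],"twist":0},
], force=20)

```text
t: 9.15
position: [0.4659, 0.0486, 0.1763]
ee_rot: [0.125, 0.992, -0.0, -0.003]
force: [-12.9, 0.3, 19.2]
width: 0.707
grasp_force: 55.0
```

```bash
python3 to.py; python3 - <<'E'
from h import *
c=shot('side','side4')
a=cv2.resize(c['image'][165:255,240:320,::-1],None,fx=6,fy=6,interpolation=cv2.INTER_CUBIC)
cv2.imwrite('pics/c5.png',a)
E
```

```text
t 9.15 pos [0.4659 0.0486 0.1763] x [-0.969  0.248] z [-0.006  0.    -1.   ] F [-12.9   0.3  19.2] w 0.707 g 55.0
```

View pics/c5.png

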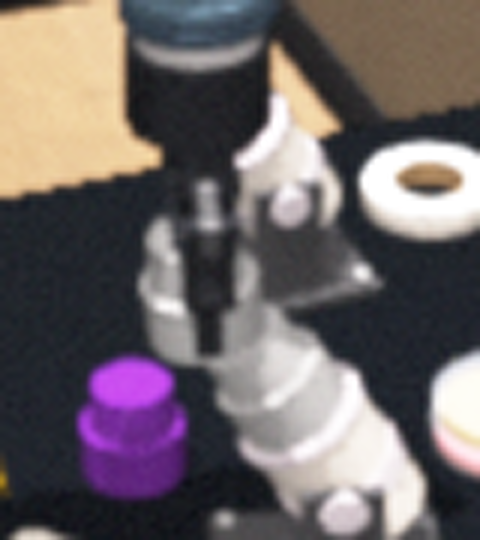

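The side crop shows the vessel_a cap now against its collar (no black at about (260,420)), with the spare still nearly upright. I ease the grip so the cap can pivot.

Emit:
servo_tool([
  {"gripper":0.69,"delta_pos":[0,0,0],"twist":0},
  {"gripper":0.69,"delta_pos":[0,0,0],"twist":0},
  {"gripper":0.69,"delta_pos":[0,0,0],"twist":0},
  {"gripper":0.69,"delta_pos":[0,0,0],"twist":0},
  {"gripper":0.69,"delta_pos":[0,0,0],"twist":0},
  {"gripper":0.69,"delta_pos":[0,0,0],"twist":0},
  {"gripper":0.69,"delta_pos":[0,0,0],"twist":0},
  {"gripper":0.69,"delta_pos":[0,0,0],"twist":0},
], force=20)

```text
t: 10.0
position: [0.4659, 0.0486, 0.1763]
ee_rot: [0.125, 0.992, -0.0, -0.003]
force: [-14.4, 0.1, 17.6]
width: 0.711
grasp_force: 55.0
```

```bash
python3 to.py
```

```text
t 10.0 pos [0.4659 0.0486 0.1763] x [-0.969  0.248] z [-0.006  0.    -1.   ] F [-14.4   0.1  17.6] w 0.711 g 55.0
```

Emit:
servo_tool([
  {"gripper":0.72,"delta_pos":[0,0,0],"twist":0},
  {"gripper":0.65,"delta_pos":[0,0,0],"twist":0},
  {"gripper":0.65,"delta_pos":[0,0,0],"twist":0},
  {"gripper":0.65,"delta_pos":[0,0,0],"twist":0},
  {"gripper":0.65,"delta_pos":[0,0,0],"twist":0},
  {"gripper":0.65,"delta_pos":[0,0,0],"twist":0},
  {"gripper":0.65,"delta_pos":[0,0,0],"twist":0},
  {"gripper":0.65,"delta_pos":[0,0,0],"twist":0},
], force=20)

```text
t: 10.8
position: [0.4664, 0.0484, 0.1756]
ee_rot: [0.125, 0.992, -0.001, -0.003]
force: [-8.4, 0.8, 6.5]
width: 0.716
grasp_force: 20.4
```

```bash
python3 to.py
```

```text
t 10.8 pos [0.4664 0.0484 0.1756] x [-0.969  0.248] z [-0.005 -0.    -1.   ] F [-8.4  0.8  6.5] w 0.716 g 20.4
```

Emit:
servo_tool([
  {"gripper":0.65,"delta_pos":[-0.1,0,0.17],"twist":0},
  {"gripper":0.65,"delta_pos":[-0.1,0,0.17],"twist":0},
  {"gripper":0.65,"delta_pos":[-0.1,0,0.17],"twist":0},
  {"gripper":0.65,"delta_pos":[-0.1,0,0.17],"twist":0},
  {"gripper":0.65,"delta_pos":[0,0,0],"twist":0},
  {"gripper":0.65,"delta_pos":[0,0,0],"twist":0},
  {"gripper":0.65,"delta_pos":[0,0,0],"twist":0},
  {"gripper":0.65,"delta_pos":[0,0,0],"twist":0},
], force=20)

```text
t: 11.6
position: [0.4695, 0.0476, 0.1683]
ee_rot: [0.125, 0.992, -0.001, -0.003]
force: [-9.1, -0.2, 4.5]
width: 0.708
grasp_force: 20.6
```

```bash
python3 to.py; python3 - <<'E'
from h import *
c=shot('side','side5')
a=cv2.resize(c['image'][165:255,240:320,::-1],None,fx=6,fy=6,interpolation=cv2.INTER_CUBIC)
cv2.imwrite('pics/c6.png',a)
E
```

```text
t 11.6 pos [0.4695 0.0476 0.1683] x [-0.969  0.248] z [-0.007 -0.    -1.   ] F [-9.1 -0.2  4.5] w 0.708 g 20.6
```

View pics/c6.png

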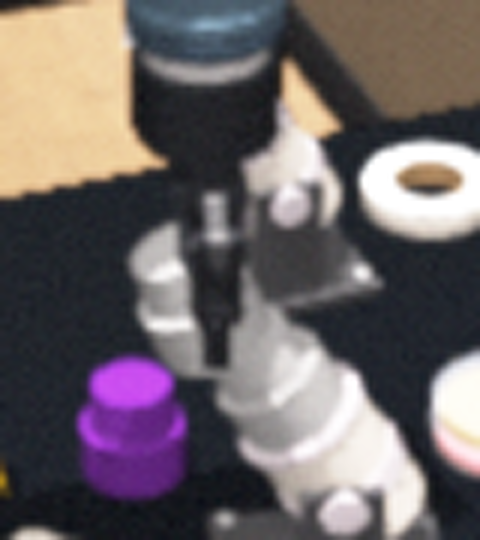

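The crop shows the spare tilting the right way, to about 12 degrees, with its ledge at (165,325). I continue.

Emit:
servo_tool([
  {"gripper":0.65,"delta_pos":[-0.1,0,0.17],"twist":0},
  {"gripper":0.65,"delta_pos":[-0.1,0,0.17],"twist":0},
  {"gripper":0.65,"delta_pos":[-0.1,0,0.17],"twist":0},
  {"gripper":0.65,"delta_pos":[-0.1,0,0.17],"twist":0},
  {"gripper":0.65,"delta_pos":[-0.1,0,0.17],"twist":0},
  {"gripper":0.65,"delta_pos":[0,0,0],"twist":0},
  {"gripper":0.65,"delta_pos":[0,0,0],"twist":0},
  {"gripper":0.65,"delta_pos":[0,0,0],"twist":0},
], force=20)

```text
t: 12.45
position: [0.4757, 0.0465, 0.1603]
ee_rot: [0.125, 0.992, -0.0, -0.002]
force: [-6.5, 0.8, 3.9]
width: 0.701
grasp_force: 20.7
```

```bash
cat > st.py <<'E'
from fit import *
import sys
def free(W,top,a0,n=1):
    L=(n*34+28)/1000; pl=prof(n); W=W.reshape(-1,3); W=W[~np.isnan(W[:,0])]; x=np.array([*top,a0[0],a0[1]])
    ax=lambda y: np.array([y[3],y[4],np.sqrt(max(1e-6,1-y[3]**2-y[4]**2))])
    for it in range(8):
        a=ax(x); s=(W-x[:3])@a; r=np.linalg.norm((W-x[:3])-s[:,None]*a,axis=1); Q=W[(s>-L+.002)&(s<.008)&(r<.037)]
        def res(y):
            a=ax(y); s=(Q-y[:3])@a; r=np.linalg.norm((Q-y[:3])-s[:,None]*a,axis=1); return dist(r,s+L,pl)
        o=least_squares(res,x,loss='soft_l1',f_scale=.0015); x=o.x
    a=ax(x); return x[:3],a,x[:3]-L*a,len(Q),np.sqrt(np.mean(o.fun**2))
def masked(n,tag):
    c=shot(n,tag); W=cloud(c); im=c['image'].astype(int); W[(im.min(-1)<85)|(np.ptp(im,axis=-1)>25)]=np.nan; return W
E
python3 to.py; python3 - <<'E'
from st import *
W=masked('side','side6'); p=manip.observe()['position']
for th in(.15,.3,.45):
    a0=np.array([-np.sin(th)*.969,np.sin(th)*.248,np.cos(th)]); top=p+[0,0,.0245]+.0375*a0+[.000,-.002,-.001]
    t,a,m,k,e=free(W,top,a0[:2]); print('top',t.round(4),'a',a.round(3),'mouth',m.round(4),'tilt',np.degrees(np.arccos(a[2])).round(1),k,e.round(4))
E
```

```text
t 12.45 pos [0.4757 0.0465 0.1603] x [-0.969  0.248] z [-0.004 -0.    -1.   ] F [-6.5  0.8  3.9] w 0.701 g 20.7
top [0.4437 0.0533 0.2143] a [-0.554  0.149  0.819] mouth [0.4781 0.0441 0.1635] tilt 35.0 239 0.0019
top [0.4437 0.0533 0.2143] a [-0.554  0.149  0.819] mouth [0.4781 0.0441 0.1635] tilt 35.0 239 0.0019
top [0.4437 0.0533 0.2143] a [-0.554  0.149  0.819] mouth [0.4781 0.0441 0.1635] tilt 35.0 239 0.0019
```

Emit:
servo_tool([
  {"gripper":0.65,"delta_pos":[-0.1,0,0.17],"twist":0},
  {"gripper":0.65,"delta_pos":[-0.1,0,0.17],"twist":0},
  {"gripper":0.65,"delta_pos":[-0.1,0,0.17],"twist":0},
  {"gripper":0.65,"delta_pos":[-0.1,0,0.17],"twist":0},
  {"gripper":0.65,"delta_pos":[-0.1,0,0.17],"twist":0},
  {"gripper":0.65,"delta_pos":[0,0,0],"twist":0},
  {"gripper":0.65,"delta_pos":[0,0,0],"twist":0},
  {"gripper":0.65,"delta_pos":[0,0,0],"twist":0},
], force=20)

```text
t: 13.3
position: [0.4832, 0.0449, 0.1526]
ee_rot: [0.125, 0.992, -0.0, 0.001]
force: [4.1, -1.7, 0.2]
width: 0.702
grasp_force: 22.0
```

```bash
python3 to.py;  python3 - <<'E'
from st import *
W=masked('side','side7'); p=manip.observe()['position']
th=.5
a0=np.array([-np.sin(th)*.969,np.sin(th)*.248,np.cos(th)]); top=p+[0,0,.0245]+.0375*a0+[.000,-.002,-.001]
t,a,m,k,e=free(W,top,a0[:2]); print('top',t.round(4),'a',a.round(3),'mouth',m.round(4),'tilt',np.degrees(np.arccos(a[2])).round(1),k,e.round(4))
E
```

```text
t 13.3 pos [0.4832 0.0449 0.1526] x [-0.969  0.248] z [ 0.001 -0.    -1.   ] F [ 4.1 -1.7  0.2] w 0.702 g 22.0
top [0.4452 0.0531 0.2025] a [-0.655  0.176  0.735] mouth [0.4857 0.0422 0.1569] tilt 42.7 244 0.0018
```

Emit:
servo_tool([
  {"gripper":0.65,"delta_pos":[0.1,0,0.15],"twist":0},
  {"gripper":0.65,"delta_pos":[0.1,0,0.15],"twist":0},
  {"gripper":0.65,"delta_pos":[-0.1,0,0.17],"twist":0},
  {"gripper":0.65,"delta_pos":[-0.1,0,0.17],"twist":0},
  {"gripper":0.65,"delta_pos":[-0.1,0,0.17],"twist":0},
  {"gripper":0.65,"delta_pos":[0,0,0],"twist":0},
  {"gripper":0.65,"delta_pos":[0,0,0],"twist":0},
  {"gripper":0.65,"delta_pos":[0,0,0],"twist":0},
], force=20)

```text
t: 14.15
position: [0.485, 0.0445, 0.1465]
ee_rot: [0.125, 0.992, 0.001, 0.001]
force: [-1.5, -3.5, 21.0]
width: 0.702
grasp_force: 25.6
```

```bash
python3 to.py;  python3 - <<'E'
from st import *
W=masked('side','side8'); p=manip.observe()['position']
th=.6
a0=np.array([-np.sin(th)*.969,np.sin(th)*.248,np.cos(th)]); top=p+[0,0,.0245]+.0375*a0+[.000,-.002,-.001]
t,a,m,k,e=free(W,top,a0[:2]); print('top',t.round(4),'a',a.round(3),'mouth',m.round(4),'tilt',np.degrees(np.arccos(a[2])).round(1),k,e.round(4))
c=np.load('side8.npz')
cv2.imwrite('pics/c7.png',cv2.resize(c['image'][165:255,240:320,::-1],None,fx=6,fy=6,interpolation=cv2.INTER_CUBIC))
E
```

```text
t 14.15 pos [0.485  0.0445 0.1465] x [-0.969  0.249] z [ 0.003  0.001 -1.   ] F [-1.5 -3.5 21. ] w 0.702 g 25.6
top [0.4446 0.054  0.1933] a [-0.731  0.225  0.644] mouth [0.4899 0.04   0.1534] tilt 49.9 242 0.002
```

View pics/c7.png

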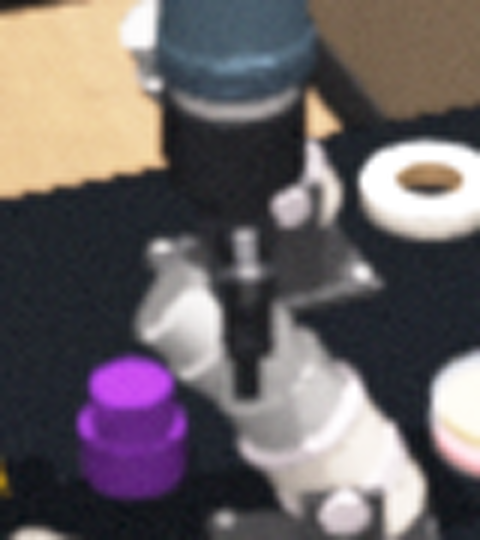

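The crop shows the spare over-tilted, to roughly 45-50 degrees. Its lower rim is on the ledge at about (205,375) and its far rim is still high. I rotate it back about that rim by moving +e/-a.

Emit:
servo_tool([
  {"gripper":0.65,"delta_pos":[-0.2,0,0],"twist":0},
  {"gripper":0.65,"delta_pos":[-0.2,0,0.05],"twist":0},
  {"gripper":0.65,"delta_pos":[-0.2,0,0.05],"twist":0},
  {"gripper":0.65,"delta_pos":[-0.2,0,0.1],"twist":0},
  {"gripper":0.65,"delta_pos":[0,0,0],"twist":0},
  {"gripper":0.65,"delta_pos":[0,0,0],"twist":0},
  {"gripper":0.65,"delta_pos":[0,0,0],"twist":0},
  {"gripper":0.65,"delta_pos":[0,0,0],"twist":0},
], force=20)

```text
t: 15.0
position: [0.49, 0.0435, 0.1427]
ee_rot: [0.125, 0.992, 0.0, -0.001]
force: [-2.4, -0.8, 10.4]
width: 0.701
grasp_force: 25.7
```

```bash
cat > rel.py <<'E'
from st import *
import sys
s=manip.observe(); p=s['position']; print(round(s['t'],2),'pos',p.round(4),'F',s['force'].round(1),'g',round(s['grasp_force'],1))
W=masked('side',sys.argv[1]); T0=np.array([.4783,.046,.1796]); A=np.array([-.484,.125,.866]); E=np.array([.839,-.215,.5])
for th in (.35,.55,.8):
    a0=np.array([-np.sin(th)*.969,np.sin(th)*.248,np.cos(th)]); top=p+[0,0,.0225]+.04*a0+[.000,-.002,-.001]
    t,a,m,k,e=free(W,top,a0[:2]); m=m-[-.001,-.002,-.0005]
    ep=np.cross(np.cross(a,A),a) ; eb=E-(E@a)*a; eb/=np.linalg.norm(eb); 
    f=lambda q:((q-T0)@E*1000).round(1).item().__str__()+','+((q-T0)@A*1000).round(1).item().__str__()
    print('a',a.round(3),'tilt',np.degrees(np.arccos(a[2])).round(1),'mouth e,a',f(m),'rim+',f(m+.028*eb),'rim-',f(m-.028*eb),'pivot',f(p+[0,0,.0245]),'n',k,e.round(4))
E
python3 rel.py side9
```

```text
15.0 pos [0.49   0.0435 0.1427] F [-2.4 -0.8 10.4] g 25.7
a [-0.639  0.182  0.747] tilt 41.6 mouth e,a -0.8,-32.8 rim+ 26.6,-27.2 rim- -28.3,-38.5 pivot 4.1,-16.7 n 246 0.0019
a [-0.639  0.182  0.747] tilt 41.6 mouth e,a -0.8,-32.8 rim+ 26.6,-27.2 rim- -28.3,-38.5 pivot 4.1,-16.7 n 246 0.0019
a [-0.639  0.182  0.747] tilt 41.6 mouth e,a -0.8,-32.8 rim+ 26.6,-27.2 rim- -28.3,-38.5 pivot 4.1,-16.7 n 246 0.0019
```

Emit:
servo_tool([
  {"gripper":0.65,"delta_pos":[-0.2,0,0.05],"twist":0},
  {"gripper":0.65,"delta_pos":[-0.2,0,0.1],"twist":0},
  {"gripper":0.65,"delta_pos":[-0.15,0,0.1],"twist":0},
  {"gripper":0.65,"delta_pos":[-0.15,0,0.1],"twist":0},
  {"gripper":0.65,"delta_pos":[0,0,0],"twist":0},
  {"gripper":0.65,"delta_pos":[0,0,0],"twist":0},
  {"gripper":0.65,"delta_pos":[0,0,0],"twist":0},
  {"gripper":0.65,"delta_pos":[0,0,0],"twist":0},
], force=20)

```text
t: 15.85
position: [0.4915, 0.0431, 0.1402]
ee_rot: [0.125, 0.992, 0.001, -0.007]
force: [-24.1, 3.5, 44.5]
width: 0.704
grasp_force: 50.1
```

```bash
python3 rel.py side10
```

```text
15.85 pos [0.4915 0.0431 0.1402] F [-24.1   3.5  44.5] g 50.1
a [-0.606  0.182  0.774] tilt 39.3 mouth e,a -1.4,-35.0 rim+ 26.2,-30.5 rim- -29.1,-39.5 pivot 4.2,-19.7 n 239 0.002
a [-0.606  0.182  0.774] tilt 39.3 mouth e,a -1.4,-35.0 rim+ 26.2,-30.5 rim- -29.1,-39.5 pivot 4.2,-19.7 n 239 0.002
a [-0.606  0.182  0.774] tilt 39.3 mouth e,a -1.4,-35.0 rim+ 26.2,-30.5 rim- -29.1,-39.5 pivot 4.2,-19.7 n 239 0.002
```

Emit:
servo_tool([
  {"gripper":0.65,"delta_pos":[0.1,0,-0.2],"twist":0},
  {"gripper":0.72,"delta_pos":[0,0,0],"twist":0},
  {"gripper":0.8,"delta_pos":[0,0,0],"twist":0},
  {"gripper":1,"delta_pos":[0,0,0],"twist":0},
  {"gripper":1,"delta_pos":[0,0,0],"twist":0},
  {"gripper":1,"delta_pos":[0,0,0],"twist":0},
  {"gripper":1,"delta_pos":[0,0,0],"twist":0},
  {"gripper":1,"delta_pos":[0,0,0],"twist":0},
], force=20)

```text
t: 16.7
position: [0.497, 0.0414, 0.1407]
ee_rot: [0.125, 0.992, -0.0, -0.0]
force: [1.1, -0.5, -0.1]
width: 1.001
grasp_force: 0.0
```

```bash
python3 rel.py side11
```

```text
16.7 pos [0.497  0.0414 0.1407] F [ 1.1 -0.5 -0.1] g 0.0
a [-0.593  0.148  0.791] tilt 37.7 mouth e,a -2.1,-34.7 rim+ 25.6,-30.9 rim- -29.9,-38.4 pivot 9.5,-22.1 n 265 0.0019
a [-0.593  0.148  0.791] tilt 37.7 mouth e,a -2.1,-34.7 rim+ 25.6,-30.9 rim- -29.9,-38.4 pivot 9.5,-22.1 n 265 0.0019
a [-0.593  0.148  0.791] tilt 37.7 mouth e,a -2.1,-34.7 rim+ 25.6,-30.9 rim- -29.9,-38.4 pivot 9.5,-22.1 n 265 0.0019
```

Emit:
servo_tool([
  {"gripper":1,"delta_pos":[0,0,-1],"twist":0},
  {"gripper":1,"delta_pos":[0,0,-2.5],"twist":0},
  {"gripper":1,"delta_pos":[0,0,-3.5],"twist":0},
  {"gripper":1,"delta_pos":[0,0,-3.5],"twist":0},
  {"gripper":0,"delta_pos":[0,0,-1],"twist":0},
  {"gripper":0,"delta_pos":[0,0,0],"twist":0},
  {"gripper":0,"delta_pos":[0,0,0],"twist":0},
  {"gripper":0,"delta_pos":[0,0,0],"twist":0},
], force=20)

```text
t: 17.55
position: [0.4959, 0.0414, 0.2544]
ee_rot: [0.125, 0.992, -0.001, -0.001]
force: [-0.4, 0.7, -0.4]
width: 0.328
grasp_force: 0.0
```

```bash
python3 to.py; python3 - <<'E'
from st import *
T0=np.array([.4783,.046,.1796]); A=np.array([-.484,.125,.866]); E=np.array([.839,-.215,.5]);N=np.array([.248,.969,0])
for n,b in(('side',[-.001,-.002,-.0005]),('top',[.001,.0025,.0005])):
    W=masked(n,n+'12')
    t,a,m,k,e=free(W,[.45,.052,.205],[-.55,.14])
    t,m=t-b,m-b
    print(n,'top',t.round(4),'a',a.round(3),'tilt',np.degrees(np.arccos(a[2])).round(1),'mouth e,n,a',[((m-T0)@q*1000).round(1) for q in(E,N,A)],k,e.round(4))
E
```

```text
t 17.55 pos [0.4959 0.0414 0.2544] x [-0.969  0.248] z [-0.003 -0.001 -1.   ] F [-0.4  0.7 -0.4] w 0.328 g 0.0
side top [0.4568 0.0536 0.1975] a [-0.591  0.168  0.789] tilt 37.9 mouth e,n,a [np.float64(-2.2), np.float64(1.0), np.float64(-34.5)] 397 0.0018
top top [0.449  0.0495 0.2045] a [-0.55   0.14   0.823] tilt 34.6 mouth e,n,a [np.float64(-7.9), np.float64(-3.8), np.float64(-25.6)] 0 nan
  return _methods._mean(a, axis=axis, dtype=dtype,
  ret = ret.dtype.type(ret / rcount)
```

The cap is released and stable, still about 8° over-tilted. I nudge its top back towards +x with the shut fingers from the low side.

```bash
python3 to.py .4167 .0637 .168
```

```text
t 17.65 pos [0.4962 0.0413 0.2546] x [-0.969  0.248] z [-0.002 -0.001 -1.   ] F [-0.8 -0.8 -0.6] w 0.142 g 0.0
delta cm [8.24 0.21 8.68]
```

Emit:
servo_tool([
  {"gripper":0,"delta_pos":[3,0.1,0],"twist":0},
  {"gripper":0,"delta_pos":[3,0.1,0],"twist":0},
  {"gripper":0,"delta_pos":[2.3,0,0],"twist":0},
  {"gripper":0,"delta_pos":[0,0,1],"twist":0},
  {"gripper":0,"delta_pos":[0,0,3],"twist":0},
  {"gripper":0,"delta_pos":[0,0,3],"twist":0},
  {"gripper":0,"delta_pos":[0,0,1.6],"twist":0},
  {"gripper":0,"delta_pos":[0,0,0],"twist":0},
])

```text
t: 18.45
position: [0.4155, 0.0631, 0.1673]
ee_rot: [0.125, 0.992, -0.001, -0.002]
force: [-0.3, -0.4, 1.0]
width: 0.004
grasp_force: 0.0
```

Emit:
servo_tool([
  {"gripper":0,"delta_pos":[-0.4,0,0],"twist":0},
  {"gripper":0,"delta_pos":[-0.4,0,0],"twist":0},
  {"gripper":0,"delta_pos":[-0.3,0,0],"twist":0},
  {"gripper":0,"delta_pos":[-0.2,0,0],"twist":0},
  {"gripper":0,"delta_pos":[-0.2,0,0],"twist":0},
  {"gripper":0,"delta_pos":[0,0,0],"twist":0},
  {"gripper":0,"delta_pos":[0,0,0],"twist":0},
  {"gripper":0,"delta_pos":[0,0,0],"twist":0},
])

```text
t: 19.25
position: [0.4315, 0.0603, 0.1698]
ee_rot: [0.125, 0.992, 0.0, -0.0]
force: [-0.2, -0.5, 0.3]
width: -0.002
grasp_force: 0.0
```

```bash
python3 to.py; cat > see.py <<'E'
from st import *
import sys
T0=np.array([.4783,.046,.1796]); A=np.array([-.484,.125,.866]); E=np.array([.839,-.215,.5]);N=np.array([.248,.969,0])
for n,b in(('side',[-.001,-.002,-.0005]),('top',[.001,.0025,.0005])):
    if n not in sys.argv[2]: continue
    W=masked(n,n+sys.argv[1])
    t,a,m,k,e=free(W,[.455,.052,.2],[-.55,.14]); t,m=t-b,m-b
    print(n,'top',t.round(4),'a',a.round(3),'offaxis deg',np.degrees(np.arccos(a@A)).round(1),'tilt',np.degrees(np.arccos(a[2])).round(1),'mouth e,n,a',[((m-T0)@q*1000).round(1).item() for q in(E,N,A)],k,e.round(4))
E
python3 see.py 13 side
```

```text
t 19.25 pos [0.4315 0.0603 0.1698] x [-0.969  0.248] z [-0.  0. -1.] F [-0.2 -0.5  0.3] w -0.002 g 0.0
side top [0.4588 0.0522 0.1975] a [-0.565  0.141  0.813] offaxis deg 5.7 tilt 35.6 mouth e,n,a [-2.7, 1.4, -36.0] 406 0.0019
```

Emit:
servo_tool([
  {"gripper":0,"delta_pos":[-0.2,0,0],"twist":0},
  {"gripper":0,"delta_pos":[-0.2,0,0],"twist":0},
  {"gripper":0,"delta_pos":[-0.2,0,0],"twist":0},
  {"gripper":0,"delta_pos":[-0.2,0,0],"twist":0},
  {"gripper":0,"delta_pos":[0,0,0],"twist":0},
  {"gripper":0,"delta_pos":[0,0,0],"twist":0},
  {"gripper":0,"delta_pos":[0,0,0],"twist":0},
  {"gripper":0,"delta_pos":[0,0,0],"twist":0},
])

```text
t: 20.1
position: [0.4377, 0.0586, 0.1694]
ee_rot: [0.125, 0.992, -0.0, -0.002]
force: [-4.7, 1.8, 3.4]
width: 0.005
grasp_force: 2.7
```

```bash
python3 to.py;python3 see.py 14 side
```

```text
t 20.1 pos [0.4377 0.0586 0.1694] x [-0.969  0.248] z [-0.004  0.    -1.   ] F [-4.7  1.8  3.4] w 0.005 g 2.7
side top [0.4651 0.0502 0.1987] a [-0.47   0.132  0.873] offaxis deg 1.2 tilt 29.2 mouth e,n,a [-3.2, 0.1, -38.6] 406 0.002
```

Emit:
servo_tool([
  {"gripper":0,"delta_pos":[1.5,0,0],"twist":0},
  {"gripper":0,"delta_pos":[0,0,-2.5],"twist":0},
  {"gripper":0,"delta_pos":[0,0,-3],"twist":0},
  {"gripper":0,"delta_pos":[-1.5,0,0],"twist":0},
  {"gripper":0,"delta_pos":[0,0,0],"twist":0},
  {"gripper":0,"delta_pos":[0,0,0],"twist":0},
  {"gripper":0,"delta_pos":[0,0,0],"twist":0},
  {"gripper":0,"delta_pos":[0,0,0],"twist":0},
])

```text
t: 20.95
position: [0.4385, 0.0583, 0.2242]
ee_rot: [0.125, 0.992, -0.0, -0.001]
force: [-0.1, -0.0, 0.4]
width: 0.001
grasp_force: 0.0
```

```bash
python3 to.py .4545 .0529 .199;python3 see.py 15 side
```

```text
t 20.95 pos [0.4385 0.0583 0.2242] x [-0.969  0.248] z [-0.001 -0.    -1.   ] F [-0.1 -0.   0.4] w 0.001 g 0.0
delta cm [-1.68 -0.12  2.52]
side top [0.4644 0.0503 0.1988] a [-0.496  0.13   0.859] offaxis deg 1.1 tilt 30.8 mouth e,n,a [-2.0, 0.5, -38.1] 395 0.0019
```

Emit:
servo_tool([
  {"gripper":0,"delta_pos":[-0.8,-0.1,1.2],"twist":0},
  {"gripper":0,"delta_pos":[-0.5,0,0.8],"twist":0},
  {"gripper":0,"delta_pos":[-0.3,0,0.5],"twist":0},
  {"gripper":0,"delta_pos":[-0.1,0,0.17],"twist":0},
  {"gripper":0,"delta_pos":[-0.1,0,0.17],"twist":0},
  {"gripper":0,"delta_pos":[-0.1,0,0.17],"twist":0},
  {"gripper":0,"delta_pos":[0,0,0],"twist":0},
  {"gripper":0,"delta_pos":[0,0,0],"twist":0},
])

```text
t: 21.8
position: [0.4542, 0.054, 0.1962]
ee_rot: [0.125, 0.992, 0.001, -0.004]
force: [-17.5, 4.2, 30.8]
width: 0.002
grasp_force: 17.9
```

```bash
python3 to.py; python3 see.py 16 side
```

```text
t 21.8 pos [0.4542 0.054  0.1962] x [-0.969  0.247] z [-0.007  0.002 -1.   ] F [-17.5   4.2  30.8] w 0.002 g 17.9
side top [0.4636 0.0511 0.1974] a [-0.502  0.143  0.853] offaxis deg 1.8 tilt 31.5 mouth e,n,a [-2.9, 0.5, -38.8] 387 0.002
```

Emit:
servo_tool([
  {"gripper":0,"delta_pos":[0.5,0,-0.87],"twist":0},
  {"gripper":0,"delta_pos":[0.5,0,-0.87],"twist":0},
  {"gripper":0,"delta_pos":[0.5,0,-0.87],"twist":0},
  {"gripper":0,"delta_pos":[0,0,-2.5],"twist":-8.2},
  {"gripper":0,"delta_pos":[0,0,-2.5],"twist":-8.2},
  {"gripper":0,"delta_pos":[0,0,0],"twist":0},
  {"gripper":0,"delta_pos":[0,0,0],"twist":0},
  {"gripper":0,"delta_pos":[0,0,0],"twist":0},
])

```text
t: 22.65
position: [0.4423, 0.0562, 0.2701]
ee_rot: [-0.017, 1.0, -0.0, -0.001]
force: [-0.0, 0.5, 0.2]
width: -0.0
grasp_force: 0.0
```

```bash
python3 to.py .502 .3255 .234;python3 see.py 17 side
```

```text
t 22.65 pos [0.4423 0.0562 0.2701] x [-0.999 -0.034] z [-0.001 -0.    -1.   ] F [-0.   0.5  0.2] w -0.0 g 0.0
delta cm [-6.89 26.71  3.59]
side top [0.464  0.0506 0.1983] a [-0.494  0.134  0.859] offaxis deg 1.1 tilt 30.8 mouth e,n,a [-2.8, 0.5, -38.3] 403 0.0018
```

Emit:
servo_tool([
  {"gripper":0,"delta_pos":[-1,4,0],"twist":0},
  {"gripper":0,"delta_pos":[-1,4,0],"twist":0},
  {"gripper":0,"delta_pos":[-1,4,0],"twist":0},
  {"gripper":0,"delta_pos":[-1,4,0],"twist":0},
  {"gripper":0,"delta_pos":[-1,4,0],"twist":0},
  {"gripper":0,"delta_pos":[-1,4,0],"twist":0},
  {"gripper":0,"delta_pos":[-0.9,2.7,1.6],"twist":0},
  {"gripper":0,"delta_pos":[0,0,2],"twist":0},
])

```text
t: 23.5
position: [0.5019, 0.3309, 0.2335]
ee_rot: [-0.02, 1.0, 0.001, 0.0]
force: [-0.5, -0.7, 0.3]
width: 0.002
grasp_force: 0.0
```

Emit:
servo_tool([
  {"gripper":0,"delta_pos":[0,0,0],"twist":0},
  {"gripper":0,"delta_pos":[0,0,0],"twist":0},
  {"gripper":0,"delta_pos":[0,0,0],"twist":0},
  {"gripper":0,"delta_pos":[0,0,0],"twist":0},
  {"gripper":0,"delta_pos":[0,0,0],"twist":0},
  {"gripper":0,"delta_pos":[0,0,0],"twist":0},
  {"gripper":0,"delta_pos":[0,0,0],"twist":0},
  {"gripper":0,"delta_pos":[0,0,0],"twist":0},
])

```text
t: 24.3
position: [0.5024, 0.3256, 0.2349]
ee_rot: [-0.018, 1.0, 0.0, 0.0]
force: [-0.5, 0.1, -0.9]
width: -0.004
grasp_force: 0.0
```

```bash
python3 to.py .517 .326 .208
```

```text
t 24.3 pos [0.5024 0.3256 0.2349] x [-0.999 -0.036] z [ 0.  0. -1.] F [-0.5  0.1 -0.9] w -0.004 g 0.0
delta cm [-1.45 -0.02  2.69]
```

Now I press along the axis: about 30 mm to contact, then up to 16 mm of travel, in stages.

Emit:
servo_tool([
  {"gripper":0,"delta_pos":[-0.5,0,0.87],"twist":0},
  {"gripper":0,"delta_pos":[-0.5,0,0.87],"twist":0},
  {"gripper":0,"delta_pos":[-0.4,0,0.7],"twist":0},
  {"gripper":0,"delta_pos":[-0.2,0,0.35],"twist":0},
  {"gripper":0,"delta_pos":[-0.2,0,0.35],"twist":0},
  {"gripper":0,"delta_pos":[-0.1,0,0.17],"twist":0},
  {"gripper":0,"delta_pos":[0,0,0],"twist":0},
  {"gripper":0,"delta_pos":[0,0,0],"twist":0},
])

```text
t: 25.1
position: [0.5216, 0.3265, 0.2017]
ee_rot: [-0.018, 1.0, 0.0, 0.0]
force: [-1.1, -0.2, 1.8]
width: 0.001
grasp_force: 0.4
```

```bash
python3 to.py
```

```text
t 25.1 pos [0.5216 0.3265 0.2017] x [-0.999 -0.036] z [ 0.001  0.001 -1.   ] F [-1.1 -0.2  1.8] w 0.001 g 0.4
```

Emit:
servo_tool([
  {"gripper":0,"delta_pos":[-0.1,0,0.17],"twist":0},
  {"gripper":0,"delta_pos":[-0.1,0,0.17],"twist":0},
  {"gripper":0,"delta_pos":[-0.1,0,0.17],"twist":0},
  {"gripper":0,"delta_pos":[-0.1,0,0.17],"twist":0},
  {"gripper":0,"delta_pos":[-0.1,0,0.17],"twist":0},
  {"gripper":0,"delta_pos":[-0.1,0,0.17],"twist":0},
  {"gripper":0,"delta_pos":[0,0,0],"twist":0},
  {"gripper":0,"delta_pos":[0,0,0],"twist":0},
])

```text
t: 25.9
position: [0.5234, 0.327, 0.1987]
ee_rot: [-0.018, 1.0, 0.0, -0.004]
force: [-33.4, -14.3, 62.6]
width: 0.001
grasp_force: 35.7
```

```bash
python3 to.py
```

```text
t 25.9 pos [0.5234 0.327  0.1987] x [-0.999 -0.037] z [-0.007  0.001 -1.   ] F [-33.4 -14.3  62.6] w 0.001 g 35.7
```

Emit:
servo_tool([
  {"gripper":0,"delta_pos":[0.5,0,-0.87],"twist":0},
  {"gripper":0,"delta_pos":[0.8,0,-1.5],"twist":0},
  {"gripper":0,"delta_pos":[1,0,-3],"twist":0},
  {"gripper":0,"delta_pos":[1,3,-4],"twist":0},
  {"gripper":0,"delta_pos":[1,4,-2],"twist":0},
  {"gripper":0,"delta_pos":[1,4,0],"twist":0},
  {"gripper":0,"delta_pos":[1,4,0],"twist":0},
  {"gripper":0,"delta_pos":[0,4,0],"twist":0},
])

```text
t: 26.7
position: [0.4563, 0.5161, 0.3052]
ee_rot: [-0.019, 1.0, 0.001, 0.0]
force: [0.6, -0.5, 0.1]
width: -0.001
grasp_force: 0.0
```

```bash
python3 to.py; python3 see.py 18 side,top; python3 - <<'E'
from h import *
c=np.load('side18.npz');d=np.load('top18.npz')
r=lambda c,u,v,w,h,f:cv2.resize(c['image'][v:v+h,u:u+w,::-1],None,fx=f,fy=f,interpolation=cv2.INTER_CUBIC)
cv2.imwrite('pics/c8.png',np.hstack([r(c,250,155,80,120,5),r(d,145,155,80,120,5)]))
from fit import *
for n,b in(('side',[-.001,-.002,-.0005]),('top',[.001,.0025,.0005])):
    W=cloud(np.load(n+'18.npz')); x,mo,k,e,a=fit(W,(.533,.3265,.2),3.18,2,np.pi/6); print('B',n,(x[:3]-b).round(4),k)
E
```

```text
t 26.7 pos [0.4563 0.5161 0.3052] x [-0.999 -0.037] z [ 0.     0.002 -1.   ] F [ 0.6 -0.5  0.1] w -0.001 g 0.0
side top [0.464  0.0506 0.1984] a [-0.495  0.124  0.86 ] offaxis deg 1.0 tilt 30.7 mouth e,n,a [-2.9, 1.0, -38.2] 400 0.0018
top top [0.4639 0.05   0.1999] a [-0.499  0.131  0.857] offaxis deg 1.3 tilt 31.1 mouth e,n,a [-1.7, 0.2, -36.9] 453 0.0014
B side [0.532  0.3268 0.1994] 411
B top [0.5321 0.3268 0.202 ] 578
```

View pics/c8.png

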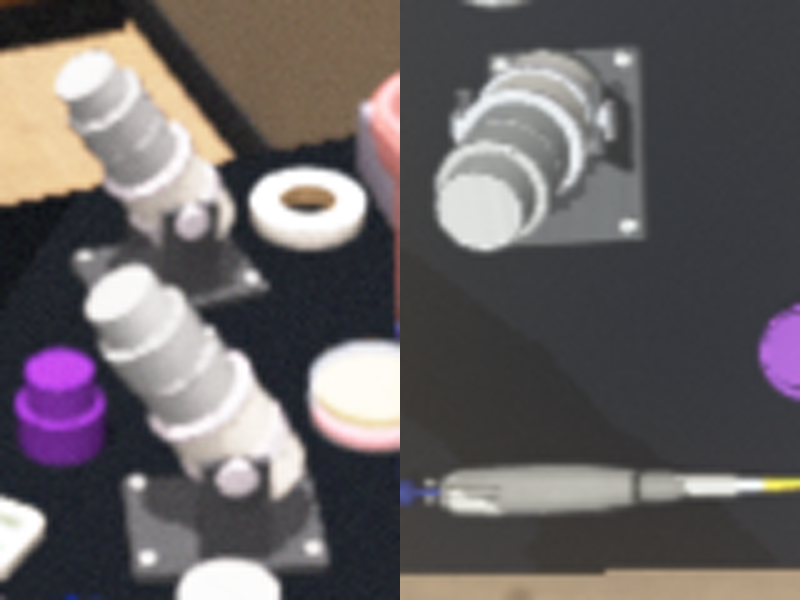

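The picture shows both stacks square and closed on their collars: A's at about (205,415), B's at about (150,185). No black neck shows, and the robot is clear of everything. I hand in.

```bash
python3 -c "
from plant import manip
print(manip.close_job())"
```

```text
the job is handed in; nothing more can be done
None
```

The job is handed in at about 27 s of the 66 s, though no verdict came back: the spare cap sits nested on vessel_a within about 3 mm and 1.3°, and both cap stacks were pressed to a hard stop with no black neck showing.

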